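# Present a milling ball over the inspection light

## Robot

A 6-joint arm with a two-finger parallel gripper is mounted at the origin on the work surface. World frame = base frame: x ahead of the robot, y to its left, z up, the work surface at z = 0. Lengths are in mm, angles in degrees, forces in N, time in s.
With the tool pointing down it reaches from about 300 to 875 mm from the base axis. Payload 4.2 kg.
Tool frame: the origin (TCP) lies midway between the tips of the shut fingers; the grasp point (between the pads) lies 19 mm behind it; z points along the fingers, y is the direction in which the jaws open and shut (so a half turn about z gives the same grasp; the last joint's range is limited). The gripper opens to 85 mm and grips with 20 to 120 N. Pads are 22 mm wide; open, the fingers measure 114 mm over their backs; the gripper's body (76 mm by 85 mm) begins 54 mm behind the grasp point. The pads swing forward as they close: fully open they stand 13 mm farther back than shut.
Start: joints at [63.484, 18.312, 89.639, -0, 72.044, -1.146], TCP at [246.375, 519.558, 231.338] pointing down, gripper open.
Joint ranges: [-177.97, 177.97], [-48.28, 115.42], [12.27, 149.76], [-77.06, 257.06], [2.81, 150.46], [-146.56, 146.56]. Speed limits (degrees/s): [147.25, 147.25, 180, 180, 180, 180].

## Interface

Orientations are given as [roll, pitch, yaw] about the fixed x, y, z axes, in that order (R = Rz(yaw) Ry(pitch) Rx(roll)).
In Python, from plant import ctrl gives the robot as it stands.
- The arm moves only by the shell command python3 -m crank 'ROWS' [FORCE]. ROWS is JSON, a list of rows, each an object with "hand": the opening, from 0 (shut) to 1 (fully open); "translation": the shift along the tool's x, y, z as a fraction of full scale, a list of three; "twist": the turn, a rotation vector about the tool's x, y, z as a fraction of full scale, a list of three. A call has 1 to 12 rows; each row is the pose to reach, as a shift and turn from the pose commanded when the call began, along the tool's axes at that moment, turning the shorter way round; what a row does not reach only later rows make up. Full scale, the value 1, is 0.4 m for a shift and 180 degrees for a turn. A row lasts 1/12 s, in which the tool goes at most 41.7 mm and 7.16 degrees, less where a joint would pass 70% of its speed; a pose out of reach is approached as far as the arm can. A call with a number of a shift or a turn outside -1 to 1 is refused whole. A call with a gripper value outside its range is refused whole. The fingers move at their own pace and stop on an object; FORCE is the grip in N (left out, the last holds). Time passes only in rows, so rows that repeat a pose let the fingers close. It gives the time, the measured TCP pose, the force and the opening at its end, in the units of the state.
- ctrl.read_state(): the state, without advancing time (a new reading comes with each control period).
- ctrl.snapshot(name): name is "scene" or "top" or "wrist"; returns the picture (384x512x3 uint8, red, green, blue); there is no depth.
- ctrl.get_calibration(name): a dict with "vertical_fov" (degrees; the focal length in pixels is half the picture's height over the tangent of half this angle, whatever the lens; pixels are square), "cx", "cy" (the principal point, pixels), "pose" (4x4, takes a point from camera to world coordinates). Camera axes: x right, y up, looking along -z (the intrinsics and any distortion apply to the point x, -y, -z); pixel columns grow to the right and rows downward; lengths in mm; the calibration is good to about 2 mm. The wrist camera is an equidistant fisheye: a pixel r from the principal point sees the ray r / f radians off the axis. A picture is of the moment at which its call begins: read the wrist's pose just before it. get_calibration takes no time and is no camera call; for the wrist camera it gives the pose at the moment of the call.
- ctrl.sign_off(): hands the job in, once; it reports no verdict.
Trained networks look in the newest picture that a camera, given by its name, has taken for a name from the list of things; names that differ only in an ending like _2 or _b are one class to them, and where a whole thing is asked for, a point or a joint stands for the part that bears it (a point fixed in the world has none). Each returns a list of dicts, best first, with "p" (0 to 1); they miss things now and then, are a little off and sometimes report something else, mostly with a low value. They report only what shows in the picture. A call takes as long as a camera call. They do not tell look-alikes from the thing itself.
- ctrl.boxes_of(camera, name): "bbox" ([centre column, centre row, width, height] in pixels, round what is visible of it).
- ctrl.pinpoint(camera, name): "position" ([column, row] in pixels: a listed point, or the origin of a listed thing).
The state is a dict: "time_s": time; "q": joint angles; "dq": joint speeds; "joint_torque": joint torques, N m; "position": TCP position; "tcp_rot": TCP orientation; "ft_force": force on the tool from outside, world axes, zero at the start; "ft_torque": the same for the moment, N m; "finger_gap": finger opening in mm.
Only numpy, scipy, OpenCV 4.12 (cv2) and the standard library are available. Lean on these libraries where they do the work, as an engineer would, in place of code of your own. Each camera call takes 0.05 s, during which the arm holds its last target.

## Task

Take the orange milling ball from its dark stand and set it gently, without dropping it, on the green cup of the tray while the tray stands on the bench. Then lift the tray by its green upright fin, keep it level so that the ball stays in the cup, and carry it to the light box, with the ball above the middle of the round white plate and the tray's underside about 10 cm above that plate. Finish while holding the tray there by its fin, still and level, with nothing else carrying it; leave the amber flask, the blue tip box and the yellow tub alone.

Things in the scene. Friction and masses are not known exactly. Their poses are not given: they have to be found in the camera images.
- ball_center (a point): centre of the loose orange plastic-coated ball, 30 mm diameter, about 60 g. It starts sitting on the stand's cup.
- stand_seat (a point): the dark ball stand (fixed): foot disc 72 mm diameter, 8 mm thick, with an upright open tube (cup) on its middle, 26 mm outside, 20 mm bore, 25 mm tall, rim 33 mm above the bench. The point is where the ball's centre is when it sits on the rim, 44 mm above the bench. z up.
- tray_cup (a point): where the ball centre is when it sits in the tray cup, 44 mm above the tray underside, 50 mm from tray_grip along tray +x (same axes). Cup: green upright open tube, 26 mm outside, 20 mm bore, rim 33 mm above the underside; the ball sinks 4 mm into it, sits loose, rolls out at about 40 degrees. Fingers either side of the ball pass outside the cup.
- tray_grip (a point): grip point on the fin, 46 mm above the underside of the loose tray (150 x 70 mm along its x, y; deck 8 mm thick, lip up to 13 mm; 150 to 310 g). Green fin at the middle, 32 mm along tray x, 12 mm thick along tray y, top 62 mm up: grip it from above, across tray y. Cup towards tray +x, steel counterweight (top 20 mm up) towards -x. z up. Over the cup, too, close fingers along tray y, to miss the fin.
- plate_top (a point): centre of the top face of the round white plate (124 mm diameter, a small black dot at its middle) on the grey square light box, 150 x 150 mm, fixed; the plate's face is 25 mm above the bench. z up.
- ball: the same ball; origin under its centre at the start, turns as the ball rolls: use ball_center
- tray: the same tray; origin at the centre of its underside, axes as tray_grip
- lightbox: the same light box; origin at the centre of its underside
- flask: bystander: amber flask, 48 mm diameter, 85 mm tall; origin at the centre of its underside
- tipbox: bystander: blue box of pipette tips, 85 x 120 x 57 mm; origin at the centre of its underside
- tub: bystander: yellow waste tub, 90 mm diameter, 88 mm tall; origin at the centre of its underside
Mind the look-alikes: they are no part of the job. Leave any red look-alike of the tray alone.

How it is judged:
By the outcome, as a careful person would: the job done as asked, in the order asked, and still so for the second after the job is handed in, while the arm keeps its last pose, push and grip.
It also fails if it takes over 61 s, if anything falls off the work surface, if the arm or the gripper's body presses on something with over 40 N, if the wrist force passes 120 N, or if a joint passes its speed limit or range.

## Working session

There is one attempt and no reset: what is moved stays moved. The work goes in short steps, Python scripts to look and compute and a shell command to move; the robot and the scene stay as the last step left them, time stands still between calls to the robot, and variables do not carry over. Pictures are saved under pics/ and viewed, and the job is handed in when it is done.

```bash
ls; mkdir -p pics; cat > h.py <<'E'
import numpy as np, cv2
from plant import ctrl
def snap(n,f):
    im=ctrl.snapshot(n); cv2.imwrite('pics/'+f,im[:,:,::-1]); return im
def K(n):
    c=ctrl.get_calibration(n); return 192/np.tan(np.radians(c['vertical_fov']/2)),c['cx'],c['cy'],np.array(c['pose'])
def ray(n,px):
    f,cx,cy,P=K(n); u=(px[0]-cx)/f; v=(px[1]-cy)/f
    if n=='wrist':
        r=np.hypot(u,v); s=np.sin(r)/r if r>1e-9 else 1; d=np.array([u*s,-v*s,-np.cos(r)])
    else: d=np.array([u,-v,-1])
    d=P[:3,:3]@d; return P[:3,3],d/np.linalg.norm(d)
def atz(n,px,z):
    o,d=ray(n,px); return o+d*(z-o[2])/d[2]
E
python3 - <<'E'
from h import *
print(ctrl.read_state())
for n in ['scene','top','wrist']:
    snap(n,n+'0.png'); c=ctrl.get_calibration(n); print(n,{k:(np.round(v,3).tolist()) for k,v in c.items()})
Z=dict(ball_center=44,stand_seat=44,tray_cup=44,tray_grip=46,plate_top=25,flask=0,tipbox=0,tub=0)
for n in ['scene','top']:
    for t,z in Z.items():
        for r in ctrl.pinpoint(n,t)[:4]: print(n,t,round(r['p'],2),np.round(r['position'],1),np.round(atz(n,r['position'],z),1))
E
```

```text
pics
{'time_s': 0.0, 'q': array([ 6.34816540e+01,  1.83497997e+01,  8.97063715e+01,  4.78722259e-04,
        7.20445463e+01, -1.14351659e+00]), 'dq': array([-0.05434166, -0.05591786, -0.044224  ,  0.10525903, -0.00555741,
        0.00376575]), 'joint_torque': array([-2.24886004e-03, -4.15525639e+01, -2.34158349e+01, -1.88208146e-04,
        8.22012807e-03,  4.77585374e-06]), 'position': array([246.16950534, 519.10643398, 230.50095877]), 'tcp_rot': array([-1.79899312e+02, -2.46505293e-03,  1.54625020e+02]), 'ft_force': array([ 0.07753804, -0.22995326, -0.25430504]), 'ft_torque': array([-0.00230493,  0.01993367, -0.01892623]), 'finger_gap': 85.50948463800283}
scene {'vertical_fov': 52.602, 'cx': 254.767, 'cy': 196.746, 'pose': [[-0.754, -0.542, 0.371, 868.613], [0.656, -0.63, 0.415, 499.776], [0.009, 0.557, 0.831, 835.261], [0.0, 0.0, 0.0, 1.0]]}
top {'vertical_fov': 49.21, 'cx': 251.118, 'cy': 192.602, 'pose': [[-0.007, 0.996, -0.089, 440.001], [-1.0, -0.008, -0.013, 83.298], [-0.014, 0.089, 0.996, 1094.06], [0.0, 0.0, 0.0, 1.0]]}
wrist {'vertical_fov': 65.706, 'cx': 258.718, 'cy': 19
[... 993 characters left out ...]
1.7 266.6  44. ]
top stand_seat 0.59 [329.1 120.9] [ 715.1 -103.    44. ]
top tray_cup 0.98 [304.7 203.4] [505.2 -37.   44. ]
top tray_cup 0.96 [205.1 270.3] [341.2 212.4  44. ]
top tray_cup 0.89 [384.  274.5] [ 328.3 -228.6   44. ]
top tray_cup 0.6 [218.4 182.8] [559.  179.3  44. ]
top tray_grip 0.93 [242.8 176.4] [574.4 117.6  46. ]
top tray_grip 0.89 [312.7 220.4] [462.5 -55.9  46. ]
top tray_grip 0.75 [390.7 297.5] [ 273.  -242.4   46. ]
top tray_grip 0.66 [213. 292.] [288.5 192.5  46. ]
top plate_top 0.7 [410.9 209.3] [ 489.2 -308.    25. ]
top flask 0.73 [248.9 122.5] [724.6 102.1   0. ]
top tipbox 0.91 [328.6 120.8] [ 726.9 -109.5   -0. ]
top tub 0.58 [ 98.7 221.5] [464.8 497.    0. ]
```

View pics/scene0.png

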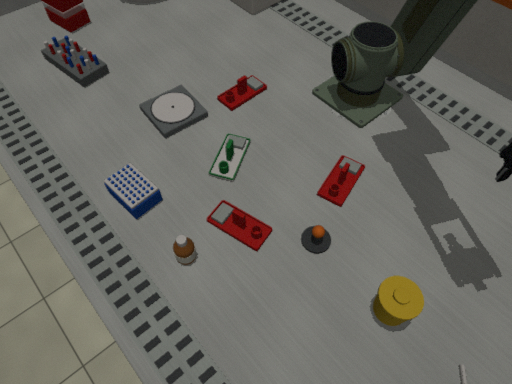

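View pics/top0.png

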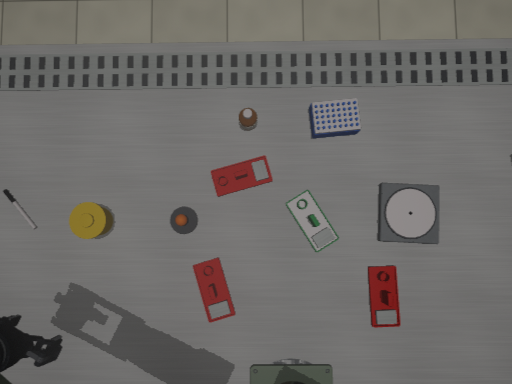

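View pics/wrist0.png

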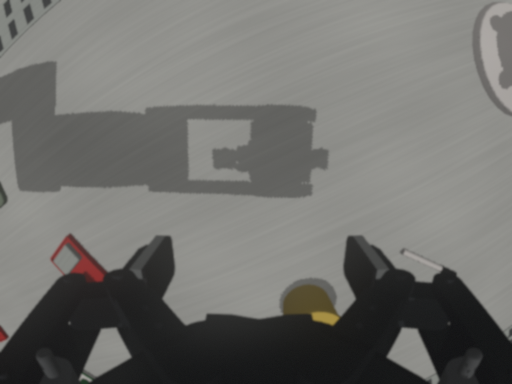

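The real tray is the white-decked one with a green fin, at top (312,220) / scene (229,155). The red look-alikes are at top (241,176), (213,290) and (383,296). Next I'll check crops and triangulate.

```bash
cat >> h.py <<'E'
def tri(obs):
    A=np.zeros((3,3));b=np.zeros(3)
    for n,p in obs:
        o,d=ray(n,p);M=np.eye(3)-np.outer(d,d);A+=M;b+=M@o
    return np.linalg.solve(A,b)
def blob(im,lo,hi,roi):
    x0,y0,x1,y1=roi; h=cv2.cvtColor(np.ascontiguousarray(im[y0:y1,x0:x1]),cv2.COLOR_RGB2HSV)
    m=cv2.inRange(h,lo,hi); ys,xs=np.nonzero(m); return (xs.mean()+x0,ys.mean()+y0),len(xs),(xs.min()+x0,xs.max()+x0,ys.min()+y0,ys.max()+y0)
E
python3 - <<'E'
from h import *
t=cv2.imread('pics/top0.png');s=cv2.imread('pics/scene0.png')
a=[cv2.resize(c,(400,300),interpolation=cv2.INTER_CUBIC) for c in (t[180:255,260:360],t[185:260,135:235],s[120:195,180:280],s[195:270,270:370])]
cv2.imwrite('pics/crop0.png',np.vstack([np.hstack(a[:2]),np.hstack(a[2:])]))
bt=blob(t[:,:,::-1],(0,150,120),(18,255,255),(165,205,200,240)); bs=blob(s[:,:,::-1],(0,150,120),(18,255,255),(300,215,340,255))
print(bt,bs,tri([('top',bt[0]),('scene',bs[0])]))
print('grip',tri([('top',(312.7,220.4)),('scene',(229.2,145.2))]),'cup',tri([('top',(304.7,203.4)),('scene',(222.4,158.2))]),'plate',tri([('top',(410.9,209.3)),('scene',(172.9,104.6))]))
E
```

```text
((np.float64(180.13793103448276), np.float64(219.5)), 58, (np.int64(176), np.int64(184), np.int64(216), np.int64(223))) ((np.float64(318.5921052631579), np.float64(229.92105263157896)), 76, (np.int64(314), np.int64(323), np.int64(226), np.int64(234))) [467.35345114 273.61816976  51.81840587]
grip [463.48728094 -55.59521935  57.16186792] cup [504.49194662 -35.8223541   54.25108257] plate [ 485.53835372 -298.94457355   42.42352924]
```

View pics/crop0.png

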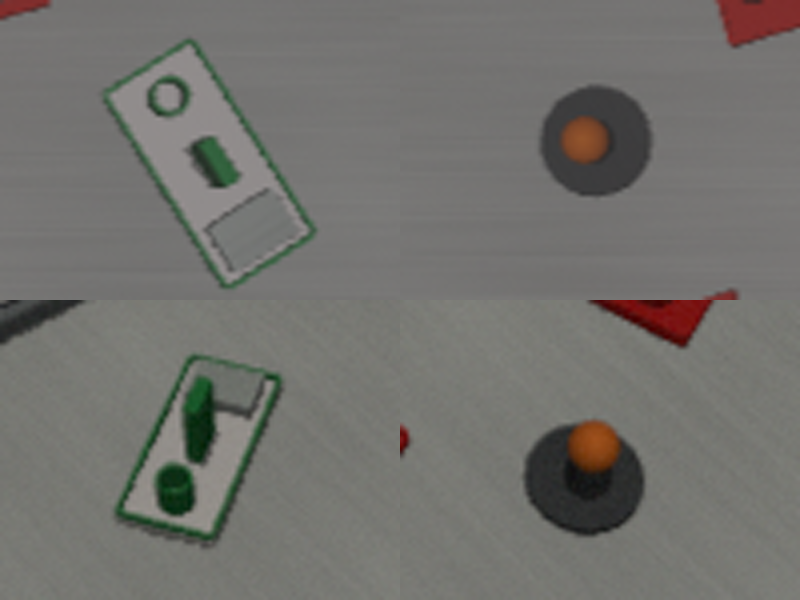

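```bash
cat >> h.py <<'E'
from scipy.spatial.transform import Rotation as R
def plan(xyz,rpy):
    s=ctrl.read_state(); R0=R.from_euler('xyz',s['tcp_rot'],degrees=True); R1=R.from_euler('xyz',rpy,degrees=True)
    t=R0.inv().apply(np.array(xyz)-s['position']); w=(R0.inv()*R1).as_rotvec(degrees=True)
    print('t',np.round(t/400,4),'w',np.round(w/180,4),'rows>=',max(np.linalg.norm(t)/41.7,np.linalg.norm(w)/7.16),'time',s['time_s'])
E
python3 - <<'E'
from h import *
print(atz('top',(181.2,220),44),atz('scene',(318.5,231.5),44),'plate',atz('top',(410.3,213),25),atz('scene',(173,106.5),25))
plan((466,270,200),(180,0,26))
E
```

```text
[466.02390466 272.67919415  44.        ] [466.82510804 273.82664858  44.        ] plate [ 479.79453189 -306.1056306    25.        ] [ 479.11412284 -306.23170718   25.        ]
t [-0.7633 -0.3285  0.0784] w [ 0.     -0.      0.7146] rows>= 17.964847478444323 time 0.95
```

```bash
python3 -m crank '[{"hand":1,"translation":[-0.763,-0.328,0.078],"twist":[0,0,0.715]},{"hand":1,"translation":[-0.763,-0.328,0.078],"twist":[0,0,0.715]},{"hand":1,"translation":[-0.763,-0.328,0.078],"twist":[0,0,0.715]},{"hand":1,"translation":[-0.763,-0.328,0.078],"twist":[0,0,0.715]},{"hand":1,"translation":[-0.763,-0.328,0.078],"twist":[0,0,0.715]},{"hand":1,"translation":[-0.763,-0.328,0.078],"twist":[0,0,0.715]},{"hand":1,"translation":[-0.763,-0.328,0.078],"twist":[0,0,0.715]},{"hand":1,"translation":[-0.763,-0.328,0.078],"twist":[0,0,0.715]},{"hand":1,"translation":[-0.763,-0.328,0.078],"twist":[0,0,0.715]},{"hand":1,"translation":[-0.763,-0.328,0.078],"twist":[0,0,0.715]},{"hand":1,"translation":[-0.763,-0.328,0.078],"twist":[0,0,0.715]},{"hand":1,"translation":[-0.763,-0.328,0.078],"twist":[0,0,0.715]}]' 30
python3 - <<'E'
from h import *
plan((466.4,273.2,200),(180,0,26))
E
```

```text
time_s: 1.95
position: [466.3, 269.8, 200.1]
tcp_rot: [-180.0, -0.0, 68.3]
ft_force: [0.7, -0.2, -0.2]
finger_gap: 85.1
t [ 0.0081 -0.0029  0.0002] w [-0.     -0.      0.2348] rows>= 5.902846439378928 time 1.95
```

```bash
python3 -m crank '[{"hand":1,"translation":[0.008,-0.003,0],"twist":[0,0,0.235]},{"hand":1,"translation":[0.008,-0.003,0],"twist":[0,0,0.235]},{"hand":1,"translation":[0.008,-0.003,0],"twist":[0,0,0.235]},{"hand":1,"translation":[0.008,-0.003,0],"twist":[0,0,0.235]},{"hand":1,"translation":[0.008,-0.003,0],"twist":[0,0,0.235]},{"hand":1,"translation":[0.008,-0.003,0],"twist":[0,0,0.235]},{"hand":1,"translation":[0.008,-0.003,0],"twist":[0,0,0.235]},{"hand":1,"translation":[0.008,-0.003,0],"twist":[0,0,0.235]}]'
python3 - <<'E'
from h import *
im=snap('wrist','w1.png')
for t in ('ball_center','stand_seat'):
  for r in ctrl.pinpoint('wrist',t)[:3]: print(t,r['p'],np.round(r['position'],1),atz('wrist',r['position'],44))
plan((466.4,273.2,100),(180,0,26))
E
```

```text
time_s: 2.62
position: [466.0, 273.7, 200.2]
tcp_rot: [-180.0, -0.0, 26.6]
ft_force: [0.3, -0.0, -0.5]
finger_gap: 85.2
ball_center 0.96 [260.8 175.6] [470.27194562 274.19648774  44.        ]
stand_seat 0.68 [259.7 176.8] [468.64359536 274.63957653  44.        ]
stand_seat 0.36 [257.3 176.4] [467.92352834 277.02481811  44.        ]
t [0.0004 0.0016 0.2503] w [-0.     -0.      0.0027] rows>= 2.4013551694219846 time 2.7667
```

View pics/w1.png

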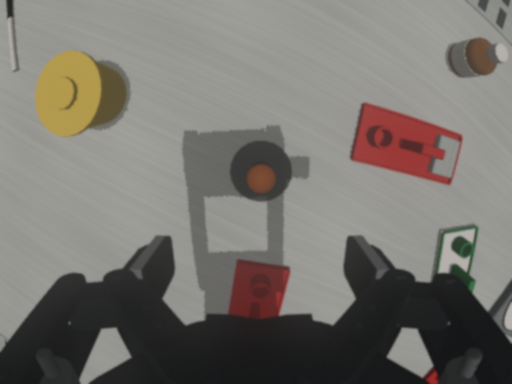

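```bash
python3 - <<'E'
from h import *
im=cv2.imread('pics/w1.png')[:,:,::-1]
b=blob(im,(0,120,60),(18,255,255),(235,150,290,200)); print(b,atz('wrist',b[0],44), atz('wrist',(261,179),44))
plan((467.5,273.4,110),(180,0,26))
E
```

```text
((np.float64(260.6620689655172), np.float64(178.11206896551724)), 580, (np.int64(248), np.int64(274), np.int64(165), np.int64(191))) [467.8527863 273.1433975  44.       ] [467.17362885 272.41654773  44.        ]
t [0.0031 0.0023 0.2253] w [-0.     -0.      0.0027] rows>= 2.1618175751276443 time 2.7667
```

```bash
python3 -m crank '[{"hand":0.7,"translation":[0.002,0.003,0.08],"twist":[0,0,0.003]},{"hand":0.7,"translation":[0.002,0.003,0.16],"twist":[0,0,0.003]},{"hand":0.7,"translation":[0.002,0.003,0.24],"twist":[0,0,0.003]},{"hand":0.7,"translation":[0.002,0.003,0.31],"twist":[0,0,0.003]},{"hand":0.7,"translation":[0.002,0.003,0.37],"twist":[0,0,0.003]},{"hand":0.7,"translation":[0.002,0.003,0.41],"twist":[0,0,0.003]},{"hand":0.7,"translation":[0.002,0.003,0.43],"twist":[0,0,0.003]},{"hand":0.7,"translation":[0.002,0.003,0.44],"twist":[0,0,0.003]},{"hand":0.7,"translation":[0.002,0.003,0.44],"twist":[0,0,0.003]},{"hand":0.7,"translation":[0.002,0.003,0.44],"twist":[0,0,0.003]}]'
python3 - <<'E'
from h import *
im=snap('wrist','w2.png')
for r in ctrl.pinpoint('wrist','ball_center')[:3]: print(r['p'],np.round(r['position'],1),atz('wrist',r['position'],44))
b=blob(im,(0,120,60),(18,255,255),(180,180,340,384)); print(b,atz('wrist',b[0],44))
print(ctrl.read_state()['position'])
E
```

```text
time_s: 3.6
position: [467.9, 273.4, 25.0]
tcp_rot: [-180.0, -0.1, 25.9]
ft_force: [0.4, -0.0, 0.5]
finger_gap: 59.9
0.96 [258.9 261.2] [467.79177047 273.93849867  44.        ]
((np.float64(260.79632666448015), np.float64(260.93014102984586)), 3049, (np.int64(230), np.int64(292), np.int64(231), np.int64(291))) [468.30540632 273.20664526  44.        ]
[468.05985556 273.42937283  25.3365661 ]
```

View pics/w2.png

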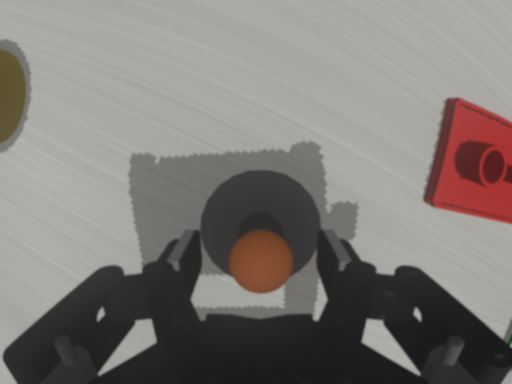

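```bash
python3 -m crank '[{"hand":0.5,"translation":[0,0,0.007],"twist":[0,0,0]},{"hand":0.3,"translation":[0,0,0.007],"twist":[0,0,0]},{"hand":0.1,"translation":[0,0,0.007],"twist":[0,0,0]},{"hand":0.1,"translation":[0,0,0.007],"twist":[0,0,0]},{"hand":0.1,"translation":[0,0,0.007],"twist":[0,0,0]},{"hand":0.1,"translation":[0,0,0.007],"twist":[0,0,0]},{"hand":0.1,"translation":[0,0,0.007],"twist":[0,0,0]},{"hand":0.1,"translation":[0,0,0.007],"twist":[0,0,0]}]' 30
python3 -m crank '[{"hand":0.1,"translation":[0,0,0],"twist":[0,0,0]},{"hand":0.1,"translation":[0,0,-0.01],"twist":[0,0,0]},{"hand":0.1,"translation":[0,0,-0.03],"twist":[0,0,0]},{"hand":0.1,"translation":[0,0,-0.08],"twist":[0,0,0]},{"hand":0.1,"translation":[0,0,-0.15],"twist":[0,0,0]},{"hand":0.1,"translation":[0,0,-0.22],"twist":[0,0,0]},{"hand":0.1,"translation":[0,0,-0.28],"twist":[0,0,0]},{"hand":0.1,"translation":[0,0,-0.33],"twist":[0,0,0]},{"hand":0.1,"translation":[0,0,-0.36],"twist":[0,0,0]},{"hand":0.1,"translation":[0,0,-0.37],"twist":[0,0,0]},{"hand":0.1,"translation":[0,0,-0.37],"twist":[0,0,0]}]'
python3 - <<'E'
from h import *
im=snap('wrist','w3.png')
print(ctrl.read_state()['position'])
plan((495,-40,180),(180,0,26))
E
```

```text
time_s: 4.37
position: [467.5, 272.8, 21.7]
tcp_rot: [180.0, -0.0, 25.9]
ft_force: [-0.0, -3.5, 5.0]
finger_gap: 28.1
time_s: 5.28
position: [467.5, 273.4, 170.5]
tcp_rot: [-180.0, -0.1, 25.8]
ft_force: [-0.3, -0.2, -0.7]
finger_gap: 28.4
[466.93950189 273.01706793 169.26481804]
t [-0.2781  0.7348 -0.0271] w [-0.0001 -0.     -0.0008] rows>= 7.540901531145173 time 5.3333
```

View pics/w3.png

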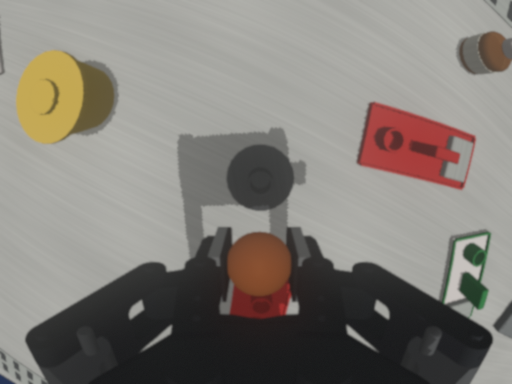

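```bash
python3 - <<'E'
from h import *
plan((410,-82,210),(180,0,26))
E
```

```text
t [-0.5151  0.7366 -0.1021] w [-0.0001 -0.     -0.0008] rows>= 8.677562675981893 time 5.3333
```

```bash
python3 -m crank '[{"hand":0.1,"translation":[-0.02,0.03,-0.004],"twist":[0,0,0]},{"hand":0.1,"translation":[-0.06,0.09,-0.012],"twist":[0,0,0]},{"hand":0.1,"translation":[-0.12,0.17,-0.024],"twist":[0,0,0]},{"hand":0.1,"translation":[-0.18,0.26,-0.036],"twist":[0,0,0]},{"hand":0.1,"translation":[-0.24,0.34,-0.048],"twist":[0,0,0]},{"hand":0.1,"translation":[-0.3,0.43,-0.06],"twist":[0,0,0]},{"hand":0.1,"translation":[-0.36,0.515,-0.072],"twist":[0,0,0]},{"hand":0.1,"translation":[-0.42,0.6,-0.084],"twist":[0,0,0]},{"hand":0.1,"translation":[-0.47,0.67,-0.094],"twist":[0,0,0]},{"hand":0.1,"translation":[-0.5,0.715,-0.1],"twist":[0,0,0]},{"hand":0.1,"translation":[-0.515,0.737,-0.102],"twist":[0,0,0]},{"hand":0.1,"translation":[-0.515,0.737,-0.102],"twist":[0,0,0]}]'
python3 -m crank '[{"hand":0.1,"translation":[0,0,0],"twist":[0,0,0]},{"hand":0.1,"translation":[0,0,0],"twist":[0,0,0]}]'
python3 - <<'E'
from h import *
im=snap('wrist','w4.png')
for t,z in (('tray_cup',44),('tray_grip',46),('ball_center',232)):
  for r in ctrl.pinpoint('wrist',t)[:3]: print(t,r['p'],np.round(r['position'],1),atz('wrist',r['position'],z))
s=ctrl.read_state();print(s['position'],s['tcp_rot'],s['finger_gap'])
E
```

```text
time_s: 6.33
position: [408.9, -84.3, 209.2]
tcp_rot: [-180.0, 0.1, 25.6]
ft_force: [0.5, -0.3, -0.4]
finger_gap: 28.2
time_s: 6.5
position: [409.7, -81.6, 209.4]
tcp_rot: [-179.9, 0.1, 25.9]
ft_force: [0.0, -0.7, -0.5]
finger_gap: 28.2
tray_cup 0.84 [254.4  73.3] [505.74996869 -29.02205364  44.        ]
tray_cup 0.72 [ 29.1 131.2] [339.23924077 213.53933376  44.        ]
tray_grip 0.96 [ 28.9 172.5] [287.78605703 196.3482642   46.        ]
tray_grip 0.7 [263.  122.3] [463.99153241 -59.11743633  46.        ]
ball_center 0.71 [254.5 261. ] [411.02001239 -78.16447852 232.        ]
[410.31879443 -81.35973997 209.82354962] [-1.79968363e+02  2.21493044e-02  2.59410720e+01] 28.420282004283624
```

View pics/w4.png

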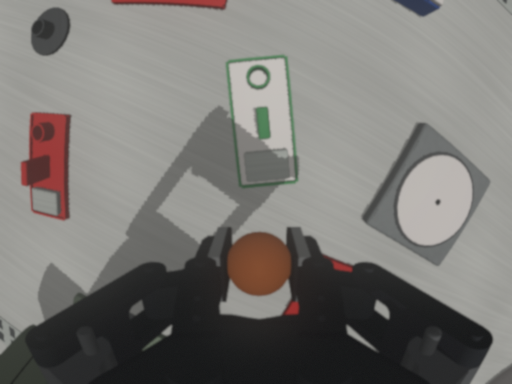

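```bash
cat >> h.py <<'E'
def tray(im,roi,cam='wrist'):
    x0,y0,x1,y1=roi; h=cv2.cvtColor(np.ascontiguousarray(im[y0:y1,x0:x1]),cv2.COLOR_RGB2HSV)
    m=cv2.inRange(h,(45,70,30),(90,255,255)); n,l,st,_=cv2.connectedComponentsWithStats(m)
    k=1+np.argmax(st[1:,2]*st[1:,3]); ys,xs=np.nonzero(l==k)
    W=np.array([atz(cam,(x+x0,y+y0),13)[:2] for x,y in zip(xs,ys)],np.float32)
    r=cv2.minAreaRect(W); out=[r]
    for j in range(1,n):
        if j!=k and st[j,4]>15: out.append((st[j].tolist(),))
    return out
E
python3 - <<'E'
from h import *
im=cv2.imread('pics/w4.png')[:,:,::-1]
for o in tray(im,(200,40,320,200)): print(o)
h=cv2.resize(im[45:195,205:325],None,fx=4,fy=4,interpolation=cv2.INTER_CUBIC); cv2.imwrite('pics/c4.png',h[:,:,::-1])
print('cup rim',atz('wrist',(258.5,77),33),'dot',atz('wrist',(438,202),25))
E
```

```text
((463.1989440917969, -59.8488883972168), (33.64612579345703, 11.042535781860352), 31.24232292175293)
([62, 27, 7, 13, 18],)
([51, 43, 16, 5, 18],)
cup rim [505.61342586 -33.90352545  33.        ] dot [ 481.760344   -307.13317749   25.        ]
```

View pics/c4.png

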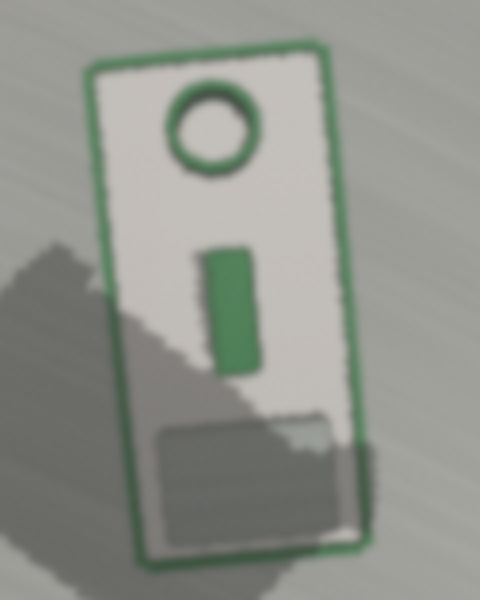

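```bash
python3 - <<'E'
from h import *
c=np.array([atz('wrist',p,13)[:2] for p in ((227.5,61),(287,55.5),(297.5,181.2),(240.5,187.5))])
print(c,c.mean(0)); f=(c[0]+c[1])/2-(c[2]+c[3])/2; r=(c[0]+c[3])/2-(c[1]+c[2])/2
print(np.linalg.norm(f),np.linalg.norm(r),np.degrees(np.arctan2(f[1],f[0])),np.degrees(np.arctan2(-r[0],r[1])))
cup=atz('wrist',(258.5,77.2),33);fin=atz('wrist',(264,123),62);print(cup,fin,np.linalg.norm(cup[:2]-fin[:2]),np.degrees(np.arctan2(*(cup-fin)[1::-1])))
u=f/np.linalg.norm(f);print('cup from rect',c.mean(0)+50*u)
E
```

```text
[[ 509.91185247    6.94826893]
 [ 544.89910611  -50.37968321]
 [ 419.8959924  -126.43841435]
 [ 383.73531768  -69.58503845]] [464.61056717 -59.86371677]
146.94858457750377 67.2670115679044 31.27874768259455 31.92759125842631
[505.41770714 -33.99866615  33.        ] [464.21305159 -59.97363288  62.        ] 48.70854684233716 32.22688539331198
cup from rect [507.34314081 -33.90360988]
```

```bash
python3 - <<'E'
from h import *
plan((506.2,-34.2,105),(180,0,31.8))
E
```

```text
t [ 0.2672 -0.001   0.262 ] w [-0.0002  0.0001 -0.0325] rows>= 3.5895382247810503 time 6.7
```

```bash
python3 -m crank '[{"hand":0.1,"translation":[0.03,0,0.02],"twist":[0,0,-0.005]},{"hand":0.1,"translation":[0.08,0,0.06],"twist":[0,0,-0.01]},{"hand":0.1,"translation":[0.14,0,0.11],"twist":[0,0,-0.018]},{"hand":0.1,"translation":[0.19,-0.001,0.16],"twist":[0,0,-0.025]},{"hand":0.1,"translation":[0.23,-0.001,0.21],"twist":[0,0,-0.03]},{"hand":0.1,"translation":[0.255,-0.001,0.24],"twist":[0,0,-0.0325]},{"hand":0.1,"translation":[0.267,-0.001,0.257],"twist":[0,0,-0.0325]},{"hand":0.1,"translation":[0.267,-0.001,0.262],"twist":[0,0,-0.0325]},{"hand":0.1,"translation":[0.267,-0.001,0.262],"twist":[0,0,-0.0325]},{"hand":0.1,"translation":[0.267,-0.001,0.262],"twist":[0,0,-0.0325]},{"hand":0.1,"translation":[0.267,-0.001,0.262],"twist":[0,0,-0.0325]}]'
python3 - <<'E'
from h import *
s=ctrl.read_state();print(s['position'],s['tcp_rot'],s['finger_gap'])
im=snap('wrist','w5.png'); s2=snap('scene','s5.png')
a=cv2.resize(im[120:320,160:360],(400,400),interpolation=cv2.INTER_CUBIC);b=cv2.resize(s2[90:190,170:270],(400,400),interpolation=cv2.INTER_CUBIC)
cv2.imwrite('pics/c5.png',np.hstack([a,b])[:,:,::-1])
b=blob(im,(0,120,60),(18,255,255),(180,180,340,384));print(b[0],b[2],atz('wrist',b[0],127))
E
```

```text
time_s: 7.62
position: [506.4, -35.4, 106.2]
tcp_rot: [179.9, -0.1, 31.7]
ft_force: [0.5, 0.1, -0.4]
finger_gap: 28.2
[506.36282138 -35.44642476 106.19392985] [ 1.79946640e+02 -7.49542449e-02  3.16774134e+01] 28.248256626719964
(np.float64(258.6274951706375), np.float64(263.52157115260786)) (np.int64(227), np.int64(290), np.int64(233), np.int64(294)) [506.00160181 -34.9731322  127.        ]
```

View pics/c5.png

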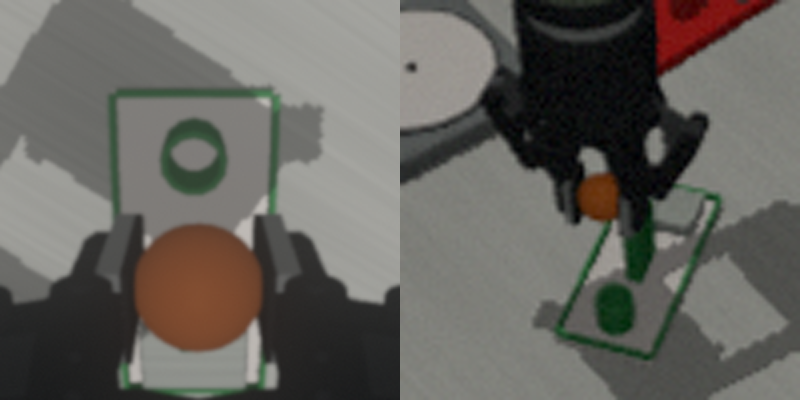

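```bash
python3 - <<'E'
from h import *
im=cv2.imread('pics/w5.png')
a=cv2.resize(im[170:230,222:292],None,fx=10,fy=10,interpolation=cv2.INTER_CUBIC); cv2.imwrite('pics/c5b.png',a)
E
```

```text
(no output)
```

View pics/c5b.png

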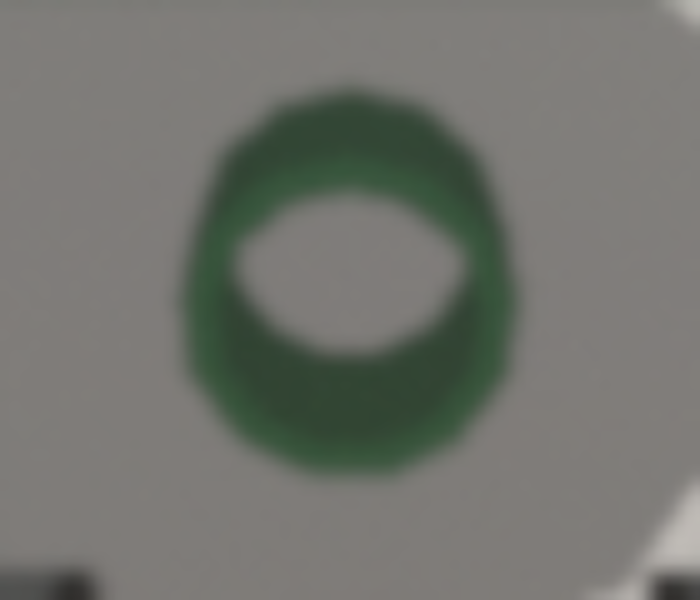

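```bash
python3 - <<'E'
from h import *
s=ctrl.read_state()
c=atz('wrist',(256.6,201.1),33); b=atz('wrist',(258.6,263.5),s['position'][2]+22.3)
print(c,b,s['position'],c-b)
for z in (s['position'][2]+20,s['position'][2]+25): print(atz('wrist',(258.6,263.5),z))
d=c-b; plan(s['position']+[d[0],d[1],-30],(180,0,31.8))
# same on the stand: ball held-over w3, reference
E
```

```text
[506.86733632 -32.70976244  33.        ] [506.7186172  -34.51547943 128.53618724] [506.3871209  -35.53576524 106.23618724] [  0.14871912   1.80571699 -95.53618724]
[505.64970376 -35.17563346 126.23618724]
[507.97342863 -33.74051601 131.23618724]
t [ 0.0026 -0.0037  0.075 ] w [ 0.0003 -0.0005 -0.0007] rows>= 0.7207353090550888 time 7.7167
```

```bash
python3 -m crank '[{"hand":0.1,"translation":[0.001,-0.002,0.02],"twist":[0,0,0]},{"hand":0.1,"translation":[0.0025,-0.004,0.05],"twist":[0,0,0]},{"hand":0.1,"translation":[0.0025,-0.004,0.09],"twist":[0,0,0]},{"hand":0.1,"translation":[0.0025,-0.004,0.12],"twist":[0,0,0]},{"hand":0.1,"translation":[0.0025,-0.004,0.14],"twist":[0,0,0]},{"hand":0.1,"translation":[0.0025,-0.004,0.15],"twist":[0,0,0]},{"hand":0.1,"translation":[0.0025,-0.004,0.15],"twist":[0,0,0]},{"hand":0.1,"translation":[0.0025,-0.004,0.15],"twist":[0,0,0]},{"hand":0.1,"translation":[0.0025,-0.004,0.15],"twist":[0,0,0]}]'
python3 - <<'E'
from h import *
s=ctrl.read_state();print(s['position'],s['tcp_rot'],s['finger_gap'])
im=snap('wrist','w6.png'); s2=snap('scene','s6.png')
a=cv2.resize(im[190:300,200:310],(440,440),interpolation=cv2.INTER_CUBIC);b=cv2.resize(s2[120:190,195:265],(350,440),interpolation=cv2.INTER_CUBIC)
cv2.imwrite('pics/c6.png',np.hstack([a,b])[:,:,::-1])
b=blob(im,(0,120,60),(18,255,255),(180,180,340,384));print(b[0],b[2],atz('wrist',b[0],s['position'][2]+22.3))
E
```

```text
time_s: 8.47
position: [506.9, -33.4, 45.9]
tcp_rot: [180.0, -0.1, 31.7]
ft_force: [0.4, 0.2, -0.5]
finger_gap: 28.4
[506.86829269 -33.42224333  45.89138149] [ 1.79954392e+02 -6.92595615e-02  3.16950573e+01] 28.38110809008778
(np.float64(258.56936143441334), np.float64(263.34444793960364)) (np.int64(227), np.int64(290), np.int64(233), np.int64(295)) [507.19972845 -32.36318025  68.19138149]
```

View pics/c6.png

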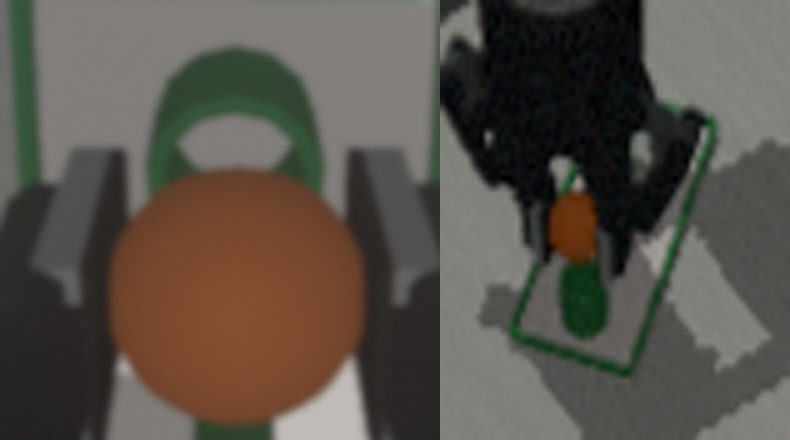

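```bash
python3 - <<'E'
from h import *
# project ideal rim circle for candidate centres, compare left/right/top extents
f,cx,cy,P=K('wrist')
def proj(p):
    q=P[:3,:3].T@(np.asarray(p)-P[:3,3]); d=np.array([q[0],-q[1],-q[2]]); th=np.arctan2(np.hypot(d[0],d[1]),d[2]); s=f*th/np.hypot(d[0],d[1]); return np.array([cx+d[0]*s,cy+d[1]*s])
a=np.linspace(0,2*np.pi,73)
yaw=np.radians(31.7);ux=np.array([np.cos(yaw),np.sin(yaw)]);uy=np.array([-ux[1],ux[0]])
s=ctrl.read_state()['position']; b=atz('wrist',(258.57,263.34),s[2]+22.3)[:2]
for dx in (-2,0,2):
    c=b+dx*ux; w=np.array([proj((c[0]+13*np.cos(t),c[1]+13*np.sin(t),33)) for t in a]); print(dx,w.min(0),w.max(0))
print('obs left %.1f right %.1f top %.1f'%(200+148/4-.4,200+322/4-.4,190+98/4-.4), b)
E
```

```text
-2 [235.58891796 214.97979703] [281.50810527 256.97479538]
0 [235.49204727 211.54214771] [281.60079206 253.92869578]
2 [235.39625577 208.07747315] [281.69238473 250.85072636]
obs left 236.6 right 280.1 top 214.1 [507.23457864 -32.34199958]
```

```bash
python3 -m crank '[{"hand":0.1,"translation":[-0.002,0,0.01],"twist":[0,0,0]},{"hand":0.1,"translation":[-0.002,0,0.022],"twist":[0,0,0]},{"hand":0.1,"translation":[-0.002,0,0.034],"twist":[0,0,0]},{"hand":0.1,"translation":[-0.002,0,0.044],"twist":[0,0,0]},{"hand":0.1,"translation":[-0.002,0,0.051],"twist":[0,0,0]},{"hand":0.1,"translation":[-0.002,0,0.056],"twist":[0,0,0]},{"hand":0.1,"translation":[-0.002,0,0.058],"twist":[0,0,0]},{"hand":0.1,"translation":[-0.002,0,0.058],"twist":[0,0,0]},{"hand":0.1,"translation":[-0.002,0,0.058],"twist":[0,0,0]}]'
python3 - <<'E'
from h import *
s=ctrl.read_state();print(s['position'],s['ft_force'],s['finger_gap'])
E
```

```text
time_s: 9.32
position: [505.8, -33.8, 22.2]
tcp_rot: [180.0, -0.0, 31.7]
ft_force: [0.4, -0.3, 0.1]
finger_gap: 28.2
[505.8153614  -33.75376537  22.17966025] [ 0.36345179 -0.31117156  0.10472721] 28.235164681300493
```

```bash
python3 -m crank '[{"hand":0.1,"translation":[0,0,0.001],"twist":[0,0,0]},{"hand":0.1,"translation":[0,0,0.002],"twist":[0,0,0]},{"hand":0.1,"translation":[0,0,0.002],"twist":[0,0,0]},{"hand":0.1,"translation":[0,0,0.002],"twist":[0,0,0]}]'
python3 - <<'E'
from h import *
im=snap('wrist','w7.png'); s2=snap('scene','s7.png')
a=cv2.resize(im[190:300,200:310],(440,440),interpolation=cv2.INTER_CUBIC);b=cv2.resize(s2[120:190,195:265],(350,440),interpolation=cv2.INTER_CUBIC)
cv2.imwrite('pics/c7.png',np.hstack([a,b])[:,:,::-1])
E
```

```text
time_s: 9.65
position: [506.0, -33.8, 21.7]
tcp_rot: [180.0, -0.1, 31.7]
ft_force: [-0.3, 0.9, 4.0]
finger_gap: 27.9
```

View pics/c7.png

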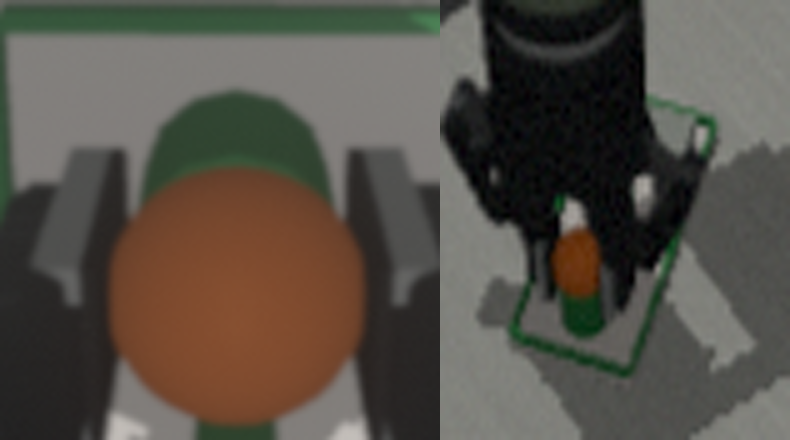

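Contact came at 4 N at the expected height (TCP z 21.7 mm), and the ball is centred over the cup. Releasing slowly.

```bash
python3 -m crank '[{"hand":0.3,"translation":[0,0,0],"twist":[0,0,0]},{"hand":0.36,"translation":[0,0,0],"twist":[0,0,0]},{"hand":0.4,"translation":[0,0,0],"twist":[0,0,0]},{"hand":0.45,"translation":[0,0,0],"twist":[0,0,0]},{"hand":0.5,"translation":[0,0,0],"twist":[0,0,0]},{"hand":0.6,"translation":[0,0,0],"twist":[0,0,0]},{"hand":0.6,"translation":[0,0,0],"twist":[0,0,0]},{"hand":0.6,"translation":[0,0,0],"twist":[0,0,0]}]' 20
python3 - <<'E'
from h import *
im=snap('wrist','w8.png'); s2=snap('scene','s8.png')
a=cv2.resize(im[170:300,190:320],(440,440),interpolation=cv2.INTER_CUBIC);b=cv2.resize(s2[120:190,195:265],(350,440),interpolation=cv2.INTER_CUBIC)
cv2.imwrite('pics/c8.png',np.hstack([a,b])[:,:,::-1])
b=blob(im,(0,120,60),(18,255,255),(180,180,340,384));print(b[0],b[2],atz('wrist',b[0],44))
E
```

```text
time_s: 10.42
position: [505.5, -33.8, 21.2]
tcp_rot: [-180.0, 0.0, 31.7]
ft_force: [0.3, 0.1, -0.1]
finger_gap: 51.4
(np.float64(259.0335443037975), np.float64(263.0740506329114)) (np.int64(228), np.int64(290), np.int64(232), np.int64(295)) [506.4704099 -32.6990582  44.       ]
```

View pics/c8.png

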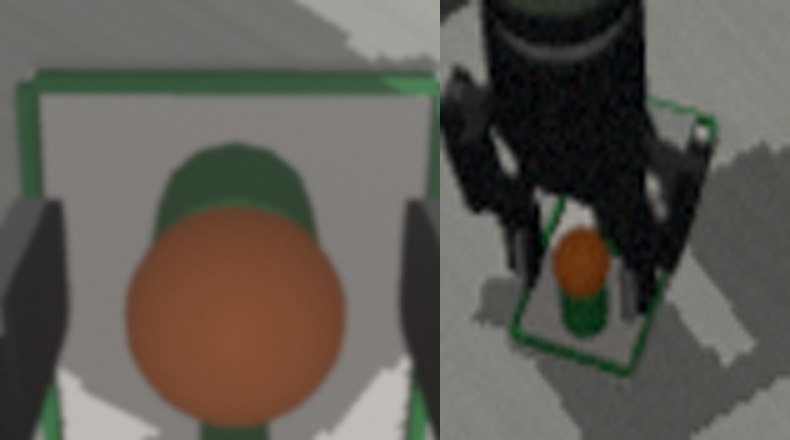

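```bash
python3 -m crank '[{"hand":0.6,"translation":[0,0,-0.01],"twist":[0,0,0]},{"hand":0.6,"translation":[0,0,-0.04],"twist":[0,0,0]},{"hand":0.6,"translation":[0,0,-0.1],"twist":[0,0,0]},{"hand":0.6,"translation":[0,0,-0.17],"twist":[0,0,0]},{"hand":0.6,"translation":[-0.02,0,-0.24],"twist":[0,0,0]},{"hand":0.6,"translation":[-0.06,0,-0.27],"twist":[0,0,0]},{"hand":0.6,"translation":[-0.1,0,-0.27],"twist":[0,0,0]},{"hand":0.6,"translation":[-0.125,0,-0.27],"twist":[0,0,0]},{"hand":0.6,"translation":[-0.125,0,-0.27],"twist":[0,0,0]},{"hand":0.6,"translation":[-0.125,0,-0.27],"twist":[0,0,0]},{"hand":0.6,"translation":[-0.125,0,-0.27],"twist":[0,0,0]}]'
python3 - <<'E'
from h import *
s=ctrl.read_state();print(s['position'],s['tcp_rot'])
im=snap('wrist','w9.png')
b=blob(im,(0,120,60),(18,255,255),(180,80,340,384));print(b[0],b[2],atz('wrist',b[0],44))
cv2.imwrite('pics/c9.png',cv2.resize(im[110:310,160:360],(600,600),interpolation=cv2.INTER_CUBIC)[:,:,::-1])
E
```

```text
time_s: 11.43
position: [463.5, -59.9, 129.0]
tcp_rot: [-180.0, -0.0, 31.7]
ft_force: [0.2, 0.2, 0.5]
finger_gap: 51.1
[463.51541829 -59.88939277 128.97369498] [-1.79982119e+02 -7.16313730e-03  3.16889494e+01]
(np.float64(258.84415584415586), np.float64(135.0739260739261)) (np.int64(241), np.int64(276), np.int64(118), np.int64(152)) [506.30081688 -32.82259921  44.        ]
```

View pics/c9.png

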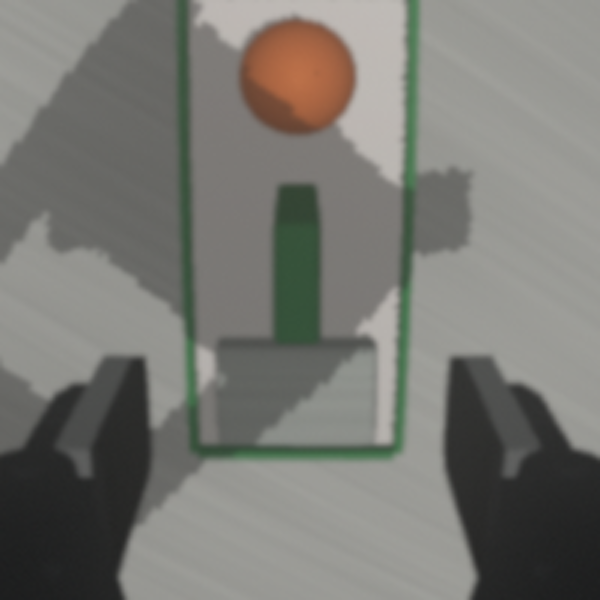

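```bash
python3 - <<'E'
from h import *
a=atz('wrist',(259,183.7),62);b=atz('wrist',(259,223.9),62);m=(a+b)/2
print(a,b,m,np.linalg.norm(a-b)); s=ctrl.read_state()
plan((m[0],m[1],26),(180,0,31.7))
E
```

```text
[477.65584    -50.64316096  62.        ] [451.30602044 -66.91992703  62.        ] [464.48093022 -58.78154399  62.        ] 30.971698442505545
t [ 0.0032 -0.001   0.2573] w [-0.0001 -0.      0.    ] rows>= 2.46875546453217 time 11.4833
```

```bash
python3 -m crank '[{"hand":0.6,"translation":[0.0025,-0.001,0.05],"twist":[0,0,0]},{"hand":0.6,"translation":[0.0025,-0.001,0.11],"twist":[0,0,0]},{"hand":0.6,"translation":[0.0025,-0.001,0.17],"twist":[0,0,0]},{"hand":0.6,"translation":[0.0025,-0.001,0.21],"twist":[0,0,0]},{"hand":0.6,"translation":[0.0025,-0.001,0.24],"twist":[0,0,0]},{"hand":0.6,"translation":[0.0025,-0.001,0.252],"twist":[0,0,0]},{"hand":0.6,"translation":[0.0025,-0.001,0.257],"twist":[0,0,0]},{"hand":0.6,"translation":[0.0025,-0.001,0.257],"twist":[0,0,0]},{"hand":0.6,"translation":[0.0025,-0.001,0.257],"twist":[0,0,0]}]'
python3 - <<'E'
from h import *
im=snap('wrist','w10.png')
s=ctrl.read_state();print(s['position'],s['tcp_rot'],s['ft_force'])
cv2.imwrite('pics/c10.png',cv2.resize(im[110:310,160:360],(600,600),interpolation=cv2.INTER_CUBIC)[:,:,::-1])
E
```

```text
time_s: 12.23
position: [464.5, -59.1, 27.0]
tcp_rot: [180.0, -0.1, 31.7]
ft_force: [0.5, -0.4, 0.3]
finger_gap: 51.1
[464.49023949 -59.20027303  27.16698171] [ 1.79942798e+02 -7.61734202e-02  3.17056087e+01] [ 0.41227451 -0.27634788 -0.57080458]
```

View pics/c10.png

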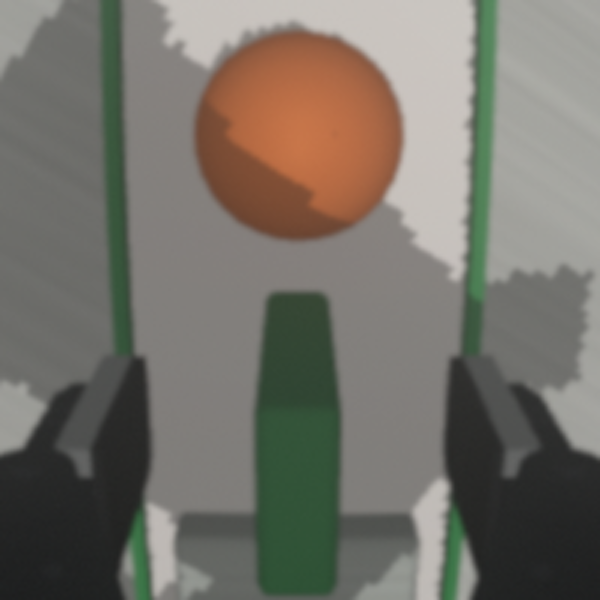

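```bash
python3 -m crank '[{"hand":0.5,"translation":[0,0,0.002],"twist":[0,0,0]},{"hand":0.4,"translation":[0,0,0.002],"twist":[0,0,0]},{"hand":0.32,"translation":[0,0,0.002],"twist":[0,0,0]},{"hand":0.26,"translation":[0,0,0.002],"twist":[0,0,0]},{"hand":0.21,"translation":[0,0,0.002],"twist":[0,0,0]},{"hand":0.17,"translation":[0,0,0.002],"twist":[0,0,0]},{"hand":0.14,"translation":[0,0,0.002],"twist":[0,0,0]},{"hand":0.1,"translation":[0,0,0.002],"twist":[0,0,0]},{"hand":0.05,"translation":[0,0,0.002],"twist":[0,0,0]},{"hand":0,"translation":[0,0,0.002],"twist":[0,0,0]},{"hand":0,"translation":[0,0,0.002],"twist":[0,0,0]},{"hand":0,"translation":[0,0,0.002],"twist":[0,0,0]}]' 60
python3 -m crank '[{"hand":0,"translation":[0,0,0],"twist":[0,0,0]},{"hand":0,"translation":[0,0,0],"twist":[0,0,0]},{"hand":0,"translation":[0,0,0],"twist":[0,0,0]}]' 80
python3 - <<'E'
from h import *
im=snap('wrist','w11.png')
s=ctrl.read_state();print(s['position'],s['tcp_rot'],s['ft_force'],s['ft_torque'])
cv2.imwrite('pics/c11.png',cv2.resize(im[110:310,160:360],(600,600),interpolation=cv2.INTER_CUBIC)[:,:,::-1])
E
```

```text
time_s: 13.28
position: [463.9, -59.3, 25.9]
tcp_rot: [180.0, -0.0, 31.7]
ft_force: [-0.4, -0.9, 3.4]
finger_gap: 11.2
time_s: 13.53
position: [463.9, -59.3, 25.9]
tcp_rot: [180.0, -0.0, 31.7]
ft_force: [-0.4, -1.9, 4.6]
finger_gap: 11.0
[463.92253618 -59.25120226  25.92678232] [ 1.79979788e+02 -2.25489205e-02  3.17054052e+01] [-0.91115708 -0.43168742  5.90816089] [-0.18350225  0.12721326  0.0088271 ]
```

View pics/c11.png

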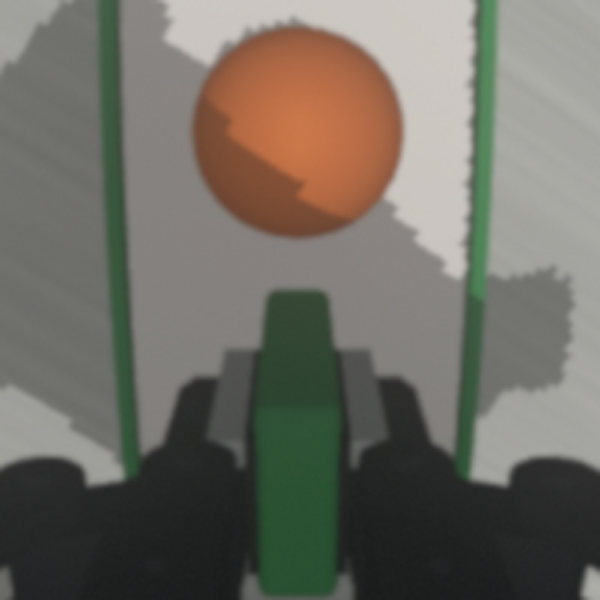

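```bash
python3 -m crank '[{"hand":0,"translation":[0,0,-0.002],"twist":[0,0,0]},{"hand":0,"translation":[0,0,-0.006],"twist":[0,0,0]},{"hand":0,"translation":[0,0,-0.013],"twist":[0,0,0]},{"hand":0,"translation":[0,0,-0.022],"twist":[0,0,0]},{"hand":0,"translation":[0,0,-0.033],"twist":[0,0,0]},{"hand":0,"translation":[0,0,-0.044],"twist":[0,0,0]},{"hand":0,"translation":[0,0,-0.053],"twist":[0,0,0]},{"hand":0,"translation":[0,0,-0.06],"twist":[0,0,0]},{"hand":0,"translation":[0,0,-0.065],"twist":[0,0,0]},{"hand":0,"translation":[0,0,-0.067],"twist":[0,0,0]},{"hand":0,"translation":[0,0,-0.067],"twist":[0,0,0]},{"hand":0,"translation":[0,0,-0.067],"twist":[0,0,0]}]'
python3 - <<'E'
from h import *
im=snap('wrist','w12.png');s2=snap('scene','s12.png')
s=ctrl.read_state();print(s['position'],s['tcp_rot'],s['ft_force'],s['ft_torque'])
a=cv2.resize(im[110:310,160:360],(400,400),interpolation=cv2.INTER_CUBIC);b=cv2.resize(s2[90:190,170:270],(400,400),interpolation=cv2.INTER_CUBIC)
cv2.imwrite('pics/c12.png',np.hstack([a,b])[:,:,::-1])
f=cv2.imread('pics/w11.png')[:,:,::-1]
for q in (f,im): b=blob(q,(0,120,60),(18,255,255),(180,80,340,384));print(b[0],b[2])
E
```

```text
time_s: 14.58
position: [463.6, -59.1, 52.4]
tcp_rot: [-180.0, 0.0, 31.7]
ft_force: [0.2, -0.5, -2.8]
finger_gap: 11.0
[463.56529558 -59.15299886  52.33519934] [-1.79981419e+02  1.41091861e-02  3.16962718e+01] [-0.48786029 -0.56422158 -3.45804203] [-0.03095117  0.00738063 -0.03087606]
(np.float64(258.8228935698448), np.float64(153.6879157427938)) (np.int64(226), np.int64(292), np.int64(120), np.int64(187))
(np.float64(258.7521462198837), np.float64(153.6203267792855)) (np.int64(225), np.int64(292), np.int64(120), np.int64(187))
```

View pics/c12.png

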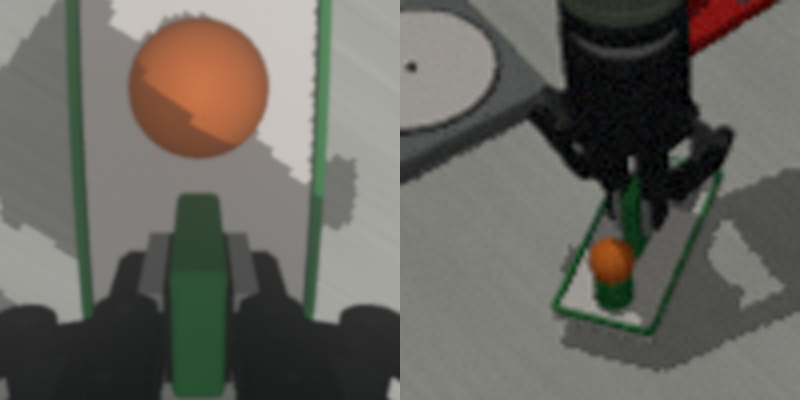

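```bash
python3 -m crank '[{"hand":0,"translation":[0,0,-0.004],"twist":[0,0,0]},{"hand":0,"translation":[0,0,-0.014],"twist":[0,0,0]},{"hand":0,"translation":[0,0,-0.032],"twist":[0,0,0]},{"hand":0,"translation":[0,0,-0.058],"twist":[0,0,0]},{"hand":0,"translation":[0,0,-0.09],"twist":[0,0,0]},{"hand":0,"translation":[0,0,-0.125],"twist":[0,0,0]},{"hand":0,"translation":[0,0,-0.16],"twist":[0,0,0]},{"hand":0,"translation":[0,0,-0.192],"twist":[0,0,0]},{"hand":0,"translation":[0,0,-0.218],"twist":[0,0,0]},{"hand":0,"translation":[0,0,-0.236],"twist":[0,0,0]},{"hand":0,"translation":[0,0,-0.245],"twist":[0,0,0]},{"hand":0,"translation":[0,0,-0.247],"twist":[0,0,0]}]'
python3 - <<'E'
from h import *
s=ctrl.read_state();print(s['position'],s['tcp_rot'],s['ft_force'],s['ft_torque'])
plan((437.9,-333,150.9),(180,0,31.7))
E
```

```text
time_s: 15.68
position: [464.0, -59.2, 152.1]
tcp_rot: [179.9, -0.1, 31.7]
ft_force: [0.2, 0.2, -3.6]
finger_gap: 11.1
[463.99561729 -59.21329605 152.10643962] [ 1.79946827e+02 -6.91987504e-02  3.17001261e+01] [ 0.22040154  0.2146847  -3.56290473] [-0.01207073 -0.02410422  0.01138258]
t [-0.4152  0.5481  0.003 ] w [ 0.0003 -0.0004  0.    ] rows>= 6.595447790972536 time 15.6833
```

```bash
python3 -m crank '[{"hand":0,"translation":[0,0,0],"twist":[0,0,0]},{"hand":0,"translation":[-0.002,0.003,0],"twist":[0,0,0]},{"hand":0,"translation":[-0.0065,0.009,0],"twist":[0,0,0]},{"hand":0,"translation":[-0.0145,0.019,0],"twist":[0,0,0]},{"hand":0,"translation":[-0.026,0.0345,0],"twist":[0,0,0]},{"hand":0,"translation":[-0.043,0.057,0],"twist":[0,0,0]},{"hand":0,"translation":[-0.0635,0.084,0],"twist":[0,0,0]},{"hand":0,"translation":[-0.087,0.115,0.001],"twist":[0,0,0]},{"hand":0,"translation":[-0.114,0.151,0.001],"twist":[0,0,0]},{"hand":0,"translation":[-0.143,0.189,0.001],"twist":[0,0,0]},{"hand":0,"translation":[-0.1745,0.23,0.001],"twist":[0,0,0]},{"hand":0,"translation":[-0.2075,0.274,0.001],"twist":[0,0,0]}]'
python3 -m crank '[{"hand":0,"translation":[-0.033,0.044,0],"twist":[0,0,0]},{"hand":0,"translation":[-0.0645,0.085,0],"twist":[0,0,0]},{"hand":0,"translation":[-0.0935,0.123,0],"twist":[0,0,0]},{"hand":0,"translation":[-0.1205,0.159,0.001],"twist":[0,0,0]},{"hand":0,"translation":[-0.144,0.19,0.001],"twist":[0,0,0]},{"hand":0,"translation":[-0.1645,0.217,0.001],"twist":[0,0,0]},{"hand":0,"translation":[-0.1815,0.2395,0.001],"twist":[0,0,0]},{"hand":0,"translation":[-0.193,0.255,0.001],"twist":[0,0,0]},{"hand":0,"translation":[-0.201,0.265,0.001],"twist":[0,0,0]},{"hand":0,"translation":[-0.2055,0.271,0.001],"twist":[0,0,0]},{"hand":0,"translation":[-0.2075,0.274,0.001],"twist":[0,0,0]},{"hand":0,"translation":[-0.2075,0.274,0.001],"twist":[0,0,0]}]'
python3 -m crank '[{"hand":0,"translation":[0,0,0],"twist":[0,0,0]},{"hand":0,"translation":[0,0,0],"twist":[0,0,0]},{"hand":0,"translation":[0,0,0],"twist":[0,0,0]},{"hand":0,"translation":[0,0,0],"twist":[0,0,0]}]'
python3 - <<'E'
from h import *
im=snap('wrist','w13.png');s2=snap('scene','s13.png');t=snap('top','t13.png')
s=ctrl.read_state();print(s['position'],s['tcp_rot'],s['ft_force'],s['ft_torque'])
a=cv2.resize(im[80:384,104:408],(400,400));b=cv2.resize(s2[50:150,120:220],(400,400),interpolation=cv2.INTER_CUBIC)
cv2.imwrite('pics/c13.png',np.hstack([a,b])[:,:,::-1])
b=blob(im,(0,120,60),(18,255,255),(180,80,340,384));print(b[0],b[2],atz('wrist',b[0],s['position'][2]+18.1))
for q,n,roi in ((s2,'scene',(130,50,230,160)),(t,'top',(370,170,450,260))):
  try: b=blob(q,(3,150,110),(18,255,255),roi);print(n,b,atz(n,b[0],169))
  except Exception as e: print(n,e)
plan((437.9,-333,150.9),(180,0,31.7))
E
```

```text
time_s: 16.68
position: [450.1, -197.8, 150.8]
tcp_rot: [-180.0, 0.0, 31.7]
ft_force: [1.0, 0.8, -3.3]
finger_gap: 11.3
time_s: 17.68
position: [437.7, -332.7, 150.5]
tcp_rot: [-180.0, -0.0, 31.7]
ft_force: [0.3, -0.2, -3.2]
finger_gap: 11.1
time_s: 18.02
position: [437.7, -332.6, 150.5]
tcp_rot: [-180.0, -0.0, 31.7]
ft_force: [0.9, -0.0, -2.6]
finger_gap: 11.0
[ 437.70017534 -332.79608713  150.50663115] [-1.79998772e+02 -5.47852921e-03  3.17067078e+01] [-0.14368013  0.49449255 -2.10925885] [-0.00114122  0.03603717 -0.02788719]
(np.float64(258.6881479405996), np.float64(153.75959652563745)) (np.int64(225), np.int64(292), np.int64(121), np.int64(187)) [ 479.76025085 -306.07184424  168.60663115]
scene zero-size array to reduction operation minimum which has no identity
top ((np.float64(437.8), np.float64(206.2)), 5, (np.int64(437), np.int64(439), np.int64(205), np.int64(207))) [ 488.88444534 -314.33076639  169.        ]
t [ 0.0002  0.0007 -0.001 ] w [-0. -0.  0.] rows>= 0.011655993777843791 time 18.1667h.py:22: RuntimeWarning: Mean of empty slice.
  m=cv2.inRange(h,lo,hi); ys,xs=np.nonzero(m); return (xs.mean()+x0,ys.mean()+y0),len(xs),(xs.min()+x0,xs.max()+x0,ys.min()+y0,ys.max()+y0)
  ret = ret.dtype.type(ret / rcount)
```

View pics/c13.png

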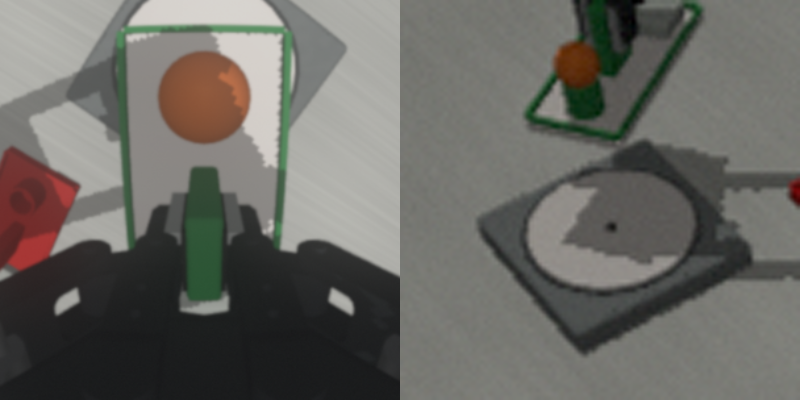

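View pics/t13.png

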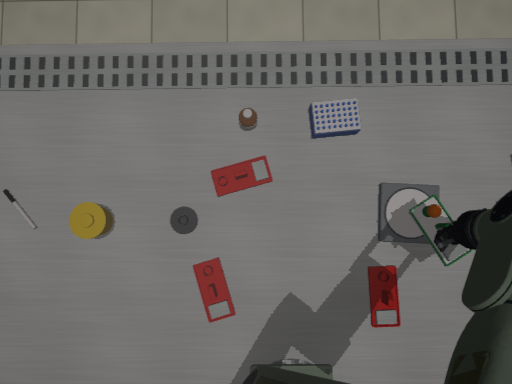

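```bash
python3 - <<'E'
from h import *
t=cv2.imread('pics/t13.png');s=cv2.imread('pics/s13.png')
cv2.imwrite('pics/c14.png',np.hstack([cv2.resize(q,(390,390),interpolation=cv2.INTER_CUBIC) for q in (t[190:250,400:460],s[45:105,140:200])]))
print(atz('scene',(164.2,66.2),169),'dot',atz('scene',(172.9,106.8),25))
E
```

```text
[ 479.45878448 -304.82604528  169.        ] dot [ 480.05848583 -305.37105899   25.        ]
```

View pics/c14.png

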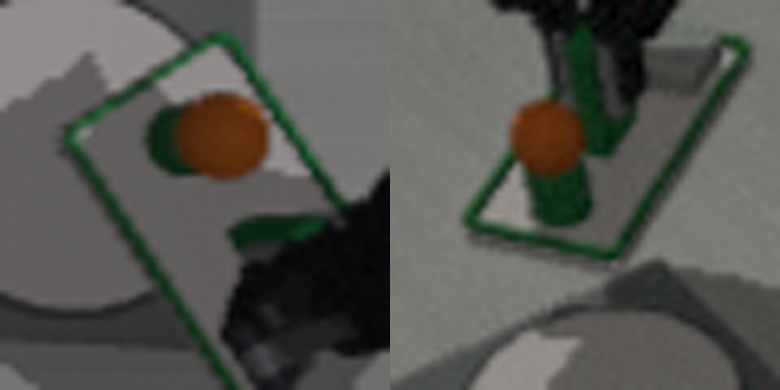

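```bash
python3 - <<'E'
from h import *
print('top ball',atz('top',(434,210.5),169))
s=ctrl.read_state();print(s['position'],s['tcp_rot'],s['finger_gap'],s['ft_force'],abs(s['dq']).max())
print(ctrl.sign_off())
E
```

```text
top ball [ 479.51090594 -305.605471    169.        ]
[ 437.70017534 -332.79608713  150.50663115] [-1.79998772e+02 -5.47852921e-03  3.17067078e+01] 11.17888766339846 [-0.14368013  0.49449255 -2.10925885] 0.271106325877108
the job is handed in; nothing more can be done
None
```

The job is done and handed in at about 18 s. The ball sits in the green cup, and the tray is held by its fin, still and level, over the light box. The sign-off gives no verdict, so these are my own checks.

- **Ball:** I set it on the cup with about 4 N of contact at the expected height, then released it slowly. It stayed in place in the camera view through the lift and carry.
- **Position:** the ball is about 1 mm from the plate centre. The top and scene cameras and the wrist camera put it at (479.5, -305.5) and (479.8, -306.1), against a plate centre of about (480, -306).
- **Height:** the tray's underside is about 99.6 mm above the plate. This comes from arm readings and assumes no slip in the grip; the ball's position in the wrist view did not change.
- **Tilt and hold:** tool tilt is under 0.01° from vertical, the finger gap is 11.2 mm on the fin at 80 N, and the arm is at rest.
- **Other objects:** the flask, tip box, tub and red trays show no change from the start in the last overhead picture.

**Disagreements:** the network's plate centre in the top picture was about 4 pixels off the visible dot, so I used the dot instead. My automatic colour detection of the ball failed in the last scene and top pictures, so I read those two ball positions from enlarged crops.

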